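# Set up the glass mixing slab

## Task

Get the mixing station ready: press on the exposed part of the glass slab, draw it out from under the white hood towards you until it is up against the front stop, and leave it there. Then set the short glass dish upright in the middle of the slab (set it down, do not drop it) and let go. Leave the other things on the worktop where they are.

Things in the scene. Friction and masses are not known exactly. Their poses are not given: they have to be found in the camera images.
- station: Fixed mixing station 320 x 150 mm: grey base plate 12 mm thick, the slab on it between two steel side rails (inner faces 115 mm apart, tops 25 mm above the table), a stop bar across the front end, a white hood over the far half. Turned by up to 0.25 rad. Origin: centre of the underside, on the table. x points from the front stop to the hood (the slab is drawn along its -x), z up.
- stop (a point): Middle of the upper edge of the front stop bar on the slab's side, 22 mm above the table, flush with the slab's top; the slab's front edge meets it when fully drawn. The steel bar is 10 mm wide and runs across the station.
- hood_front (a point): Middle of the front edge of the hood's roof, on its top, 53 mm above the table; the roof is 5 mm thick and the hood runs 150 mm on from here along +x, 145 mm wide, open in front.
- slab (a joint): How far the slab is drawn out, in m: 0 = in (60 mm exposed before the hood), 0.10 = against the stop, clear of the hood. Starts at 0 to 0.03. It slides against about 2 N of friction however hard it is pressed and stays where left. Press its top with about 5 to 15 N and pull: finger friction moves it; pulled past the stop the fingers just slip.
- slab_front (a point): Middle of the slab's front upper edge, 22 mm above the table, moves with the slab. Same axes as the station. The slab is a flat plate of pale milky glass, 150 mm along x, 112 mm along y, 10 mm thick, 0.4 kg, too wide to pinch and enclosed by the rails.
- slab_centre (a point): Centre of the slab's top face (75 mm from its front edge), 22 mm above the table, moves with the slab. Same axes as the station.
- dish: Short open dish of green glass, round, 36 mm high, 32 mm across at the foot and 38 mm at the rim, about 50 g, loose on the table to the left or right of the station. Origin: centre of its underside; z up through the mouth. Grip it across its diameter.
- bur_jar: Bystander: tall straight open jar of green glass, 42 mm across, 75 mm high, on the other side of the station from the dish. Origin: centre of its underside.
- brown_bottle: Bystander: brown glass bottle, 50 mm across, 120 mm high, standing. Origin: centre of its underside.
- white_jar: Bystander: squat white jar with lid, 56 mm across, 60 mm high. Origin: centre of its underside.
- spatula: Bystander: steel mixing spatula, 170 mm long, 12 mm wide, lying flat along its x. Origin: middle of its underside.
- cotton_cup: Bystander: empty steel cup, 70 mm across, 70 mm high. Origin: centre of its underside.
- pad: Bystander: paper pad, 80 x 80 x 14 mm, lying on the hood's roof. Origin: centre of its underside.
Not all that is in view belongs to the job. Leave any orange look-alike of the dish alone.

How it is judged:
By the outcome, as a careful person would: the job done as asked, in the order asked, and still so for the second after the job is handed in, with the robot touching nothing.
It also fails if it takes over 58 s, if anything falls off the work surface, if the arm or the gripper's body presses on something with over 40 N, if the wrist force passes 120 N, or if a joint passes its speed limit or range.

## Robot

A 6-joint arm with a two-finger parallel gripper is mounted at the origin on the work surface. World frame = base frame: x ahead of the robot, y to its left, z up, the work surface at z = 0. Lengths are in m, angles in degrees, forces in N, time in s.
With the tool pointing down it reaches from about 0.35 to 0.875 m from the base axis. Payload 4.2 kg.
Tool frame: the origin (TCP) lies midway between the tips of the shut fingers; the grasp point (between the pads) lies 19 mm behind it (hold_point_z is the z of the grasp point in the tool frame, in m); z points along the fingers, y is the direction in which the jaws open and shut (so a half turn about z gives the same grasp; the last joint's range is limited). The gripper opens to 87 mm and grips with 3 to 60 N. Pads are 19 mm wide; open, the fingers measure 117 mm over their backs; the gripper's body (75 mm by 190 mm) begins 51 mm behind the grasp point.
Start: joints at [87.812, 22.042, 0.453, 0, -68.411, -14.817], TCP at [0.183, 0.598, 0.223] pointing down, gripper open.
Joint ranges: [-179.83, 179.83], [-69.29, 118.12], [-61.27, 80.66], [-181.25, 117.63], [-171.15, -9.14], [-177.46, 177.46]. Speed limits (degrees/s): [159.86, 159.86, 180, 180, 180, 180].

## Interface

Orientations are given as a 3x3 rotation matrix whose columns are the frame's x, y, z axes.
In Python, from station import * gives the robot as it stands. The module is installed in compiled form; this text tells all that it offers.
- The arm moves only by the tool jog_arm, never from a script. Its argument "moves" is a list of rows, each a list of 7 numbers: the closure, from -1 (fully open) to 1 (shut), then the shift along the tool's x, y, z in m, then the turn, a rotation vector about the tool's x, y, z in rad. In form: [[gripper, x, y, z, wx, wy, wz], ...]. A call has exactly 10 rows; each row is the pose to reach, as a shift and turn from the pose commanded when the call began, along the tool's axes at that moment; what a row does not reach only later rows make up. A row lasts 1/12 s, in which the tool goes at most 41.7 mm and 7.16 degrees, less where a joint would pass 70% of its speed; a pose out of reach is approached as far as the arm can. A call with a gripper value outside its range is refused whole. The fingers move at their own pace and stop on an object; the grip force is fixed at half the most. Time passes only in rows, so rows that repeat a pose let the fingers close, or fill a call up. It gives the time, the measured TCP pose, the force and the opening at its end, in the units of the state.
- sense(): the state, without advancing time (a new reading comes with each control period).
- capture(name): name is "side" or "top"; returns a dict with "frame" (480x640x3 uint8, red, green, blue), "fov_y" (degrees; the focal length in pixels is half the picture's height over the tangent of half this angle, whatever the lens; pixels are square), "cx", "cy" (the principal point, pixels), "world_from_camera" (4x4, takes a point from camera to world coordinates). Camera axes: x right, y down, z forward; pixel columns grow to the right and rows downward; lengths in m; the calibration is good to about 2 mm. A picture is of the moment at which its call begins. There is no depth.
- finish_job(): hands the job in, once; it reports no verdict.
The state is a dict: "time_s": time; "joints": joint angles; "joint_velocities": joint speeds; "effort": joint torques, N m; "tcp_pos": TCP position; "ee_rot": TCP orientation; "wrist_force": force on the tool from outside, world axes, zero at the start; "moment": the same for the moment, N m; "gripper_width": opening from 0.0 (shut) to 1.0 (fully open).
Only numpy, scipy, OpenCV 4.12 (cv2) and the standard library are available. Lean on these libraries where they do the work, as an engineer would, in place of code of your own. Each camera call takes 0.05 s, during which the arm holds its last target.

## Working session

There is one attempt and no reset: what is moved stays moved. The work goes in short steps, Python scripts to look and compute and a tool call to move; the robot and the scene stay as the last step left them, time stands still between calls to the robot, and variables do not carry over. Pictures are saved under pics/ and viewed, and the job is handed in when it is done.

Besides the shell and the picture viewer there is one more tool, called after "Emit:" by a JSON object that holds its "fn" and its "kwargs", one argument or row to a line. jog_arm: Moves the arm, as the interface text tells. Its arguments: {"type":"object","properties":{"moves":{"type":"array"}},"required":["moves"]}

```bash
mkdir -p pics
python3 - <<'E'
from station import *
import cv2,json,numpy as np
s=sense();print(s)
for n in("side","top"):
    c=capture(n);cv2.imwrite(f"pics/{n}0.png",c["frame"][:,:,::-1]);print(n,c["fov_y"],c["cx"],c["cy"],np.round(c["world_from_camera"],4).tolist())
E
```

```text
{'time_s': 0.0, 'joints': array([ 8.78104530e+01,  2.20917990e+01,  3.80770509e-01, -3.08370408e-02,
       -6.84127154e+01, -1.48171132e+01]), 'joint_velocities': array([-0.10006692, -0.00311919,  0.05223523, -0.17013944,  0.02439837,
       -0.07690471]), 'effort': array([-1.11152145e-03, -3.90666461e+01,  1.87408143e+01,  4.21985105e+00,
        1.10103789e-02, -1.91321715e-04]), 'tcp_pos': array([0.18259236, 0.59709849, 0.22145067]), 'ee_rot': array([[ 9.56212690e-01, -2.92672089e-01, -5.82603551e-04],
       [-2.92672661e-01, -9.56210300e-01, -2.13899072e-03],
       [ 6.89313670e-05,  2.21584221e-03, -9.99997543e-01]]), 'wrist_force': array([-0.02458386,  0.45234246, -0.01538548]), 'moment': array([ 0.04220793, -0.02882964, -0.02722956]), 'gripper_width': 0.998621392599124}
side 48.465676428129356 323.65724168079964 237.74598044888884 [[-0.9925, -0.0824, 0.0904, 0.4749], [-0.1212, 0.7618, -0.6364, 0.745], [-0.0164, -0.6426, -0.766, 0.9502], [0.0, 0.0, 0.0, 1.0]]
top 42.42763252379839 324.34200646523874 235.17489911945677 [[-0.0139, -0.9936, 0.1122, 0.3965], [-0.9998, 0.0155, 0.0133, -0.0138], [-0.015, -0.112, -0.9936, 1.4933], [0.0, 0.0, 0.0, 1.0]]
```

View pics/side0.png

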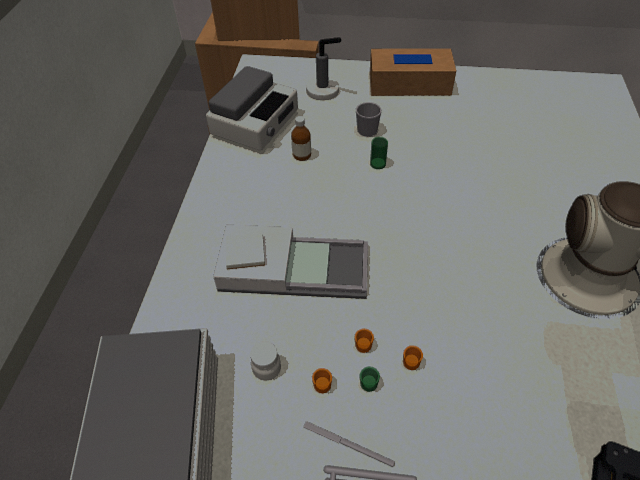

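View pics/top0.png

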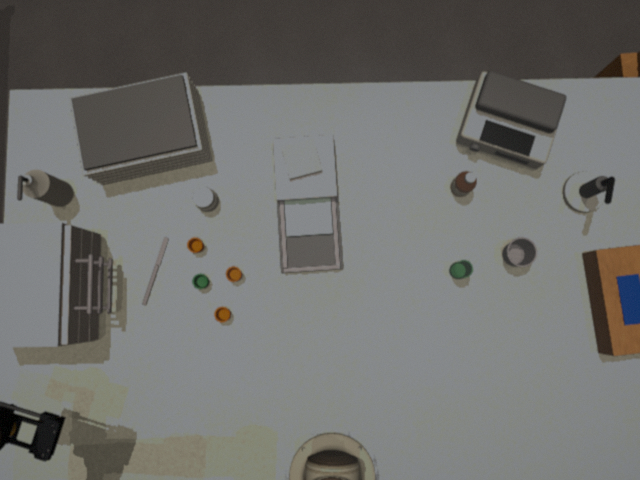

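The side view shows the station around (215–370, 225–295), with the milky slab near (310,262). The green dish is at (370,379), with three orange look-alikes at (364,340), (322,380) and (413,357). In the top view the slab is around (310,218), the dish at (201,282) and the bur jar at (460,270). Next I'll measure from enlarged crops.

```bash
cat > h.py <<'E'
import numpy as np,cv2
from station import *
def cam(n):
    c=capture(n);c["f"]=240/np.tan(np.radians(c["fov_y"]/2));c["bgr"]=c["frame"][:,:,::-1].copy();return c
def ray(c,u,v):
    T=np.array(c["world_from_camera"]);d=T[:3,:3]@np.array([(u-c["cx"])/c["f"],(v-c["cy"])/c["f"],1]);return T[:3,3],d/np.linalg.norm(d)
def onz(c,u,v,z):
    o,d=ray(c,u,v);return o+d*(z-o[2])/d[2]
def tri(c1,p1,c2,p2):
    o,d=ray(c1,*p1);q,e=ray(c2,*p2);A=np.c_[d,-e];t=np.linalg.lstsq(A,q-o,rcond=None)[0]
    a=o+t[0]*d;b=q+t[1]*e;return (a+b)/2,np.linalg.norm(a-b)
def proj(c,p):
    T=np.linalg.inv(c["world_from_camera"]);q=T[:3,:3]@np.array(p)+T[:3,3];return c["cx"]+c["f"]*q[0]/q[2],c["cy"]+c["f"]*q[1]/q[2]
E
python3 - <<'E'
from h import *
s=cam("side");t=cam("top")
def crop(c,x,y,w,h,k,n):
    cv2.imwrite(n,cv2.resize(c["bgr"][y:y+h,x:x+w],None,fx=k,fy=k,interpolation=cv2.INTER_CUBIC))
crop(s,205,215,180,90,4,"pics/s1.png");crop(t,265,125,90,155,3.8,"pics/t1.png")
for n,c in(("s",s),("t",t)):
    h=cv2.cvtColor(c["bgr"],cv2.COLOR_BGR2HSV)
    for nm,lo,hi in(("green",(55,90,30),(90,255,255)),("orange",(5,150,100),(20,255,255))):
        k,l,st,ce=cv2.connectedComponentsWithStats(cv2.inRange(h,lo,hi))
        for i in range(1,k):
            if 40<st[i][4]<2000: print(n,nm,st[i],ce[i].round(1))
crop(s,300,320,140,80,5,"pics/s2.png");crop(t,170,225,90,100,5,"pics/t2.png")
E
```

```text
s green [371 138  17  31 430] [378.7 152.7]
s green [360 367  20  24 363] [369.2 378.4]
s orange [355 329  19  20 183] [363.6 339.9]
s orange [404 346  19  21 196] [412.1 356.9]
s orange [312 369  20  21 209] [322. 380.]
t green [193 275  15  13 147] [200.4 281.1]
t orange [621  53  17  23 327] [629.3  64.1]
t orange [188 238  14  15 125] [195.8 245.2]
t orange [610 247  30  29 366] [628.2 259.6]
t orange [227 267  14  15 123] [234.6 274.4]
t orange [215 307  15  15 142] [223.  314.1]
t orange [624 325  16  22 102] [634.2 334.2]
```

View pics/s1.png

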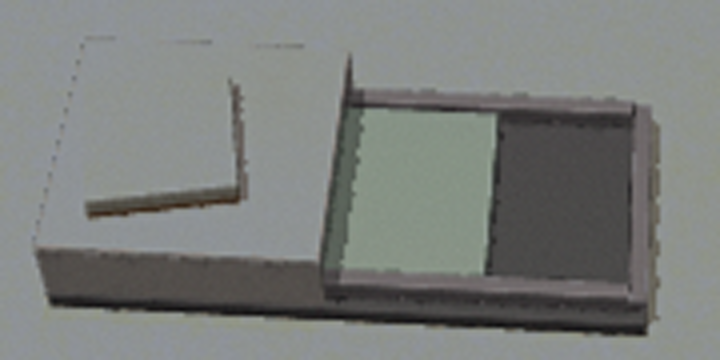

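View pics/t1.png

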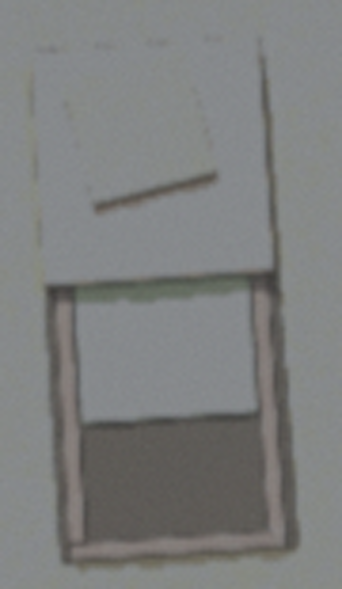

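View pics/s2.png

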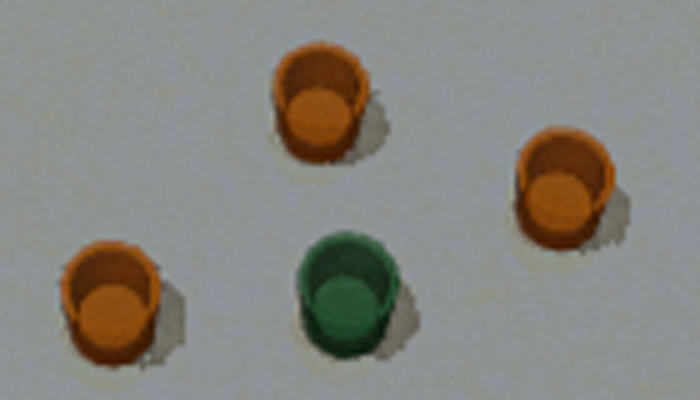

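View pics/t2.png

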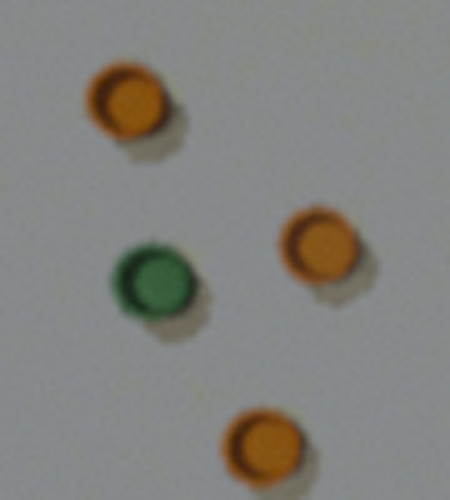

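The crops show the slab's front edge clearly (side crop (497,112)–(488,275), top crop (82,423)–(257,413)), along with the hood's front edge, the stop bar, and the rim and inner floor of the dish.

Run:
```python
from h import *
s=cam("side");t=cam("top")
S=lambda x,y:(205+(x+.5)/4-.5,215+(y+.5)/4-.5)
U=lambda x,y:(265+(x+.5)/3.8-.5,125+(y+.5)/3.8-.5)
S2=lambda x,y:(300+(x+.5)/5-.5,320+(y+.5)/5-.5)
U2=lambda x,y:(170+(x+.5)/5-.5,225+(y+.5)/5-.5)
def sh(n,a,b):
    p,g=tri(s,a,t,b);print(n,p.round(4),"gap",round(g,4))
# y+ = left in top view
sh("slabfront L",S(488,275),U(82,423)); sh("slabfront R",S(497,112),U(257,413))
sh("hood L",S(325,262),U(47,285)); sh("hood R",S(350,55),U(275,272))
sh("stop outer L",S(645,300),U(68,560)); sh("stop outer R",S(648,106),U(284,546))
sh("stop inner L",S(632,290),U(72,546)); sh("stop inner R",S(633,108),U(270,536))
sh("dish rim",S2(349,275),U2(154,282)); sh("dish floor",S2(346,307),U2(160,284))
sh("hood far L",S(38,247),U(35,52)); sh("hood far R",S(84,38),U(258,42))
for n,a in (("L",U(82,423)),("R",U(257,413))): print("slab z.022",n,onz(t,*a,.022).round(4))
for n,a in (("L",S(488,275)),("R",S(497,112))): print("slab z.022 side",n,onz(s,*a,.022).round(4))
for n,a in (("L",U(82,546)),("R",U(270,536))): print("stop z.022",n,onz(t,*a,.022).round(4))
for n,a in (("L",S(632,295)),("R",S(633,108))): print("stop z.022 side",n,onz(s,*a,.022).round(4))
for n,a in (("L",U(47,285)),("R",U(275,272))): print("hood z.053",n,onz(t,*a,.053).round(4))
for n,a in (("L",S(325,262)),("R",S(350,55))): print("hood z.053 side",n,onz(s,*a,.053).round(4))
print(onz(t,*U2(154,282),.036),onz(s,*S2(349,275),.036))
```

```text
slabfront L [0.5627 0.0975 0.0205] gap 0.0007
slabfront R [ 0.569  -0.0131  0.0218] gap 0.0042
hood L [0.6461 0.1168 0.0466] gap 0.0008
hood R [ 0.654  -0.0256  0.0461] gap 0.003
stop outer L [0.4775 0.1065 0.0235] gap 0.0033
stop outer R [ 0.4849 -0.0288  0.0192] gap 0.004
stop inner L [0.4854 0.1037 0.0275] gap 0.002
stop inner R [ 0.4919 -0.0202  0.0266] gap 0.0062
dish rim [0.4581 0.3006 0.0317] gap 0.0023
dish floor [0.458  0.3026 0.009 ] gap 0.0022
hood far L [0.7963 0.1237 0.0464] gap 0.0012
hood far R [ 0.802  -0.0169  0.0518] gap 0.0074
slab z.022 L [0.5622 0.0974 0.022 ]
slab z.022 R [ 0.5668 -0.0131  0.022 ]
slab z.022 side L [0.5629 0.0985 0.022 ]
slab z.022 side R [ 0.571  -0.0131  0.022 ]
stop z.022 L [0.4846 0.0979 0.022 ]
stop z.022 R [ 0.4891 -0.02    0.022 ]
stop z.022 side L [0.4862 0.1029 0.022 ]
stop z.022 side R [ 0.4951 -0.0243  0.022 ]
hood z.053 L [0.6454 0.1162 0.053 ]
hood z.053 R [ 0.6512 -0.0256  0.053 ]
hood z.053 side L [0.6445 0.1212 0.053 ]
hood z.053 side R [ 0.6541 -0.0199  0.053 ]
[0.45680233 0.29972632 0.036     ] [0.45935012 0.30251525 0.036     ]
```

Emit:
{"fn": "jog_arm", "kwargs": {
  "moves": [
    [1,0.012,0.009,0,0,0,0],
    [1,0.036,0.026,0,0,0,0],
    [1,0.07,0.05,0,0,0,0],
    [1,0.1,0.072,0,0,0,0],
    [1,0.13,0.094,0,0,0,0],
    [1,0.16,0.116,0,0,0,0],
    [1,0.19,0.138,0,0,0,0],
    [1,0.22,0.16,0,0,0,0],
    [1,0.25,0.181,0,0,0,0],
    [1,0.28,0.203,0,0,0,0]
  ]
}}

```text
time_s: 1.13
tcp_pos: [0.3919, 0.3194, 0.2229]
ee_rot: [[0.956, -0.292, 0.0], [-0.292, -0.956, 0.0], [0.0, -0.001, -1.0]]
wrist_force: [0.6, -0.0, 0.2]
gripper_width: 0.325
```

Emit:
{"fn": "jog_arm", "kwargs": {
  "moves": [
    [1,0.03,0.022,0,0,0,0],
    [1,0.06,0.043,0.01,0,0,0],
    [1,0.09,0.065,0.02,0,0,0],
    [1,0.12,0.087,0.03,0,0,0],
    [1,0.15,0.109,0.04,0,0,0],
    [1,0.18,0.131,0.05,0,0,0],
    [1,0.21,0.152,0.06,0,0,0],
    [1,0.245,0.178,0.07,0,0,0],
    [1,0.27,0.195,0.08,0,0,0],
    [1,0.284,0.204,0.085,0,0,0]
  ]
}}

```text
time_s: 1.97
tcp_pos: [0.6037, 0.0396, 0.1359]
ee_rot: [[0.955, -0.296, -0.002], [-0.296, -0.955, -0.001], [-0.002, 0.001, -1.0]]
wrist_force: [-0.0, 0.5, 0.2]
gripper_width: 0.006
```

Run:
```python
from h import *
x=sense();print(x)
for n in("side","top"):
    cv2.imwrite(f"pics/{n}1.png",cam(n)["bgr"])
```

```text
{'time_s': 1.9667, 'joints': array([ 1.90763076e+01,  2.43129155e+01, -9.22556128e+00,  1.33062802e-02,
       -5.65826965e+01,  5.36993402e+01]), 'joint_velocities': array([-16.31854854,  12.51441538,  12.19904552,  -0.70962668,
         0.11719668,  16.64480011]), 'effort': array([ -0.08641494, -40.52513123,  16.94272041,   3.92520592,
         0.14498705,  -0.05949334]), 'tcp_pos': array([0.60373088, 0.03963269, 0.13592575]), 'ee_rot': array([[ 9.55188980e-01, -2.95990315e-01, -1.93536492e-03],
       [-2.95992373e-01, -9.55189903e-01, -8.74392904e-04],
       [-1.58982920e-03,  1.40806372e-03, -9.99997745e-01]]), 'wrist_force': array([-0.00320822,  0.45489915,  0.19442316]), 'moment': array([ 0.04308738,  0.02083722, -0.0266046 ]), 'gripper_width': 0.00617003367287579}
```

View pics/side1.png

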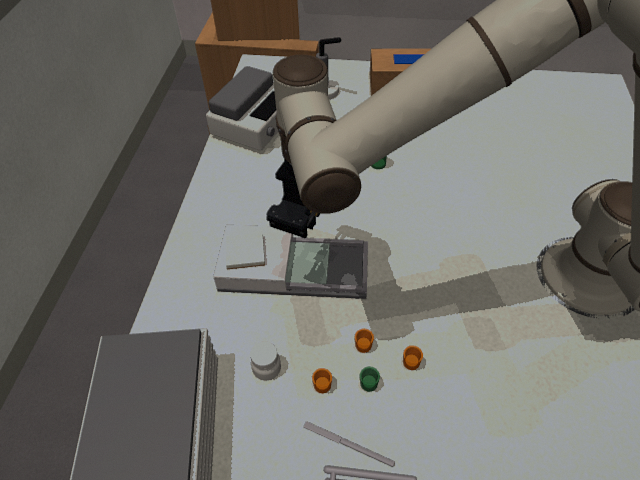

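The shut gripper is above the exposed part of the slab at about (290,220) in the side view. I'll descend now.

Emit:
{"fn": "jog_arm", "kwargs": {
  "moves": [
    [1,0,0,0.01,0,0,0],
    [1,0,0,0.03,0,0,0],
    [1,0,0,0.055,0,0,0],
    [1,0,0,0.075,0,0,0],
    [1,0,0,0.09,0,0,0],
    [1,0,0,0.1,0,0,0],
    [1,0,0,0.105,0,0,0],
    [1,0,0,0.105,0,0,0],
    [1,0,0,0.105,0,0,0],
    [1,0,0,0.105,0,0,0]
  ]
}}

```text
time_s: 2.9
tcp_pos: [0.6039, 0.044, 0.0338]
ee_rot: [[0.956, -0.292, 0.002], [-0.292, -0.956, 0.001], [0.002, -0.001, -1.0]]
wrist_force: [0.3, -0.1, -0.4]
gripper_width: 0.006
```

Run:
```python
from h import *
x=sense();print(x["tcp_pos"],x["wrist_force"])
cv2.imwrite("pics/side2.png",cv2.resize(cam("side")["bgr"][170:320,190:390],None,fx=4,fy=4))
```

```text
[0.60385685 0.04399344 0.03379144] [ 0.33184136 -0.10262057 -0.35336218]
```

View pics/side2.png

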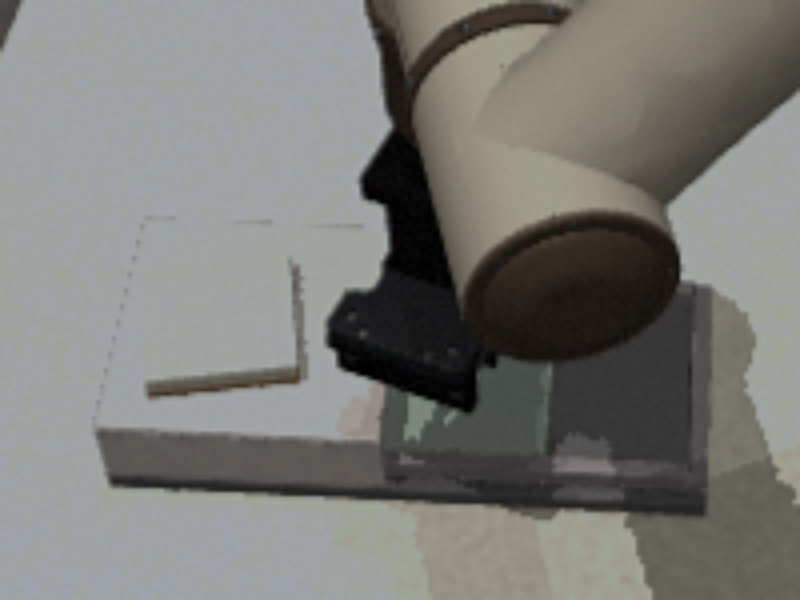

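The gripper is low over the slab at crop (410,340) and clear of the hood and pad. Now I'll creep down to contact.

Emit:
{"fn": "jog_arm", "kwargs": {
  "moves": [
    [1,0,0,0.003,0,0,0],
    [1,0,0,0.006,0,0,0],
    [1,0,0,0.008,0,0,0],
    [1,0,0,0.009,0,0,0],
    [1,0,0,0.01,0,0,0],
    [1,0,0,0.011,0,0,0],
    [1,0,0,0.012,0,0,0],
    [1,0,0,0.012,0,0,0],
    [1,0,0,0.012,0,0,0],
    [1,0,0,0.012,0,0,0]
  ]
}}

```text
time_s: 3.78
tcp_pos: [0.6043, 0.0435, 0.0224]
ee_rot: [[0.957, -0.292, 0.003], [-0.292, -0.957, -0.0], [0.003, -0.001, -1.0]]
wrist_force: [-1.7, -1.7, 7.3]
gripper_width: 0.006
```

Emit:
{"fn": "jog_arm", "kwargs": {
  "moves": [
    [1,0,0,0.0007,0,0,0],
    [1,-0.001,0.0004,0.001,0,0,0],
    [1,-0.003,0.001,0.001,0,0,0],
    [1,-0.006,0.002,0.001,0,0,0],
    [1,-0.01,0.0036,0.001,0,0,0],
    [1,-0.015,0.0055,0.001,0,0,0],
    [1,-0.02,0.0073,0.001,0,0,0],
    [1,-0.025,0.0091,0.001,0,0,0],
    [1,-0.029,0.0106,0.001,0,0,0],
    [1,-0.032,0.0117,0.001,0,0,0]
  ]
}}

```text
time_s: 4.62
tcp_pos: [0.5725, 0.0419, 0.0224]
ee_rot: [[0.957, -0.291, 0.008], [-0.291, -0.957, 0.001], [0.008, -0.003, -1.0]]
wrist_force: [3.2, -2.5, 9.2]
gripper_width: 0.004
```

Run:
```python
from h import *
x=sense();print(x["tcp_pos"],x["wrist_force"])
cv2.imwrite("pics/side3.png",cv2.resize(cam("side")["bgr"][170:320,190:390],None,fx=4,fy=4))
```

```text
[0.57248279 0.04191925 0.02240118] [ 3.19376933 -2.48329642  9.1813388 ]
```

View pics/side3.png

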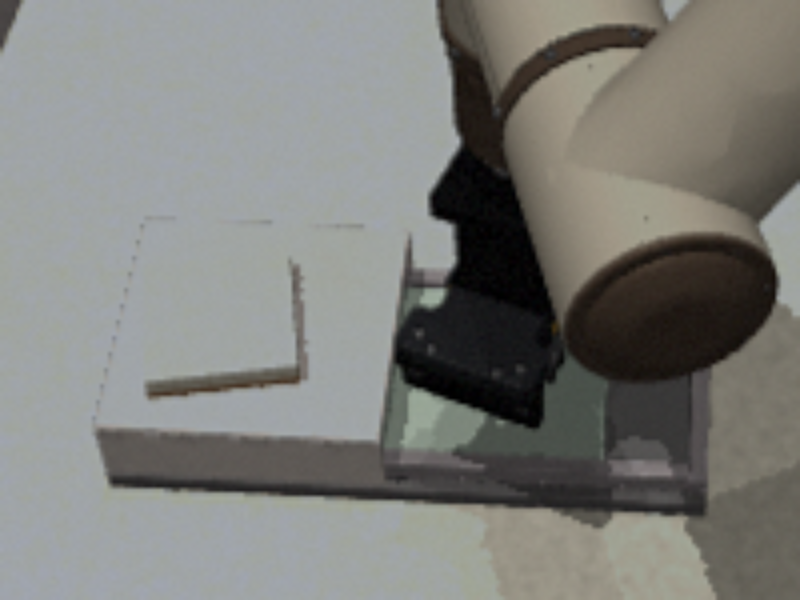

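The slab follows the finger: its front edge moved from crop x 549 to 607, about 32 mm. I'll pull it the rest of the way to the stop.

Emit:
{"fn": "jog_arm", "kwargs": {
  "moves": [
    [1,-0.003,0.0011,0,0,0,0],
    [1,-0.008,0.0029,0,0,0,0],
    [1,-0.014,0.0051,0,0,0,0],
    [1,-0.02,0.0073,0,0,0,0],
    [1,-0.026,0.0095,0,0,0,0],
    [1,-0.032,0.0117,0,0,0,0],
    [1,-0.037,0.0135,0,0,0,0],
    [1,-0.041,0.015,0,0,0,0],
    [1,-0.044,0.0161,0,0,0,0],
    [1,-0.046,0.0168,0,0,0,0]
  ]
}}

```text
time_s: 5.5
tcp_pos: [0.5252, 0.0402, 0.0224]
ee_rot: [[0.957, -0.29, 0.012], [-0.29, -0.957, 0.002], [0.01, -0.006, -1.0]]
wrist_force: [5.6, -1.4, 5.8]
gripper_width: 0.004
```

Emit:
{"fn": "jog_arm", "kwargs": {
  "moves": [
    [1,-0.001,0.0004,0,0,0,0],
    [1,-0.002,0.0007,0,0,0,0],
    [1,-0.003,0.0011,0,0,0,0],
    [1,-0.004,0.0015,0,0,0,0],
    [1,-0.005,0.0018,0,0,0,0],
    [1,-0.005,0.0018,0,0,0,0],
    [1,-0.005,0.0018,0,0,0,0],
    [1,-0.005,0.0018,0,0,0,0],
    [1,-0.005,0.0018,0,0,0,0],
    [1,-0.005,0.0018,0,0,0,0]
  ]
}}

```text
time_s: 6.33
tcp_pos: [0.5207, 0.0405, 0.0224]
ee_rot: [[0.957, -0.29, 0.013], [-0.29, -0.957, 0.003], [0.011, -0.007, -1.0]]
wrist_force: [4.5, -0.4, 6.2]
gripper_width: 0.003
```

Run:
```python
from h import *
x=sense();print(x["tcp_pos"],x["wrist_force"])
cv2.imwrite("pics/side4.png",cv2.resize(cam("side")["bgr"][170:320,190:390],None,fx=4,fy=4))
cv2.imwrite("pics/top4.png",cv2.resize(cam("top")["bgr"][125:285,260:360],None,fx=3.7,fy=3.7))
```

```text
[0.52065953 0.04052215 0.02241702] [ 4.5475074  -0.38901324  6.20033511]
```

View pics/side4.png

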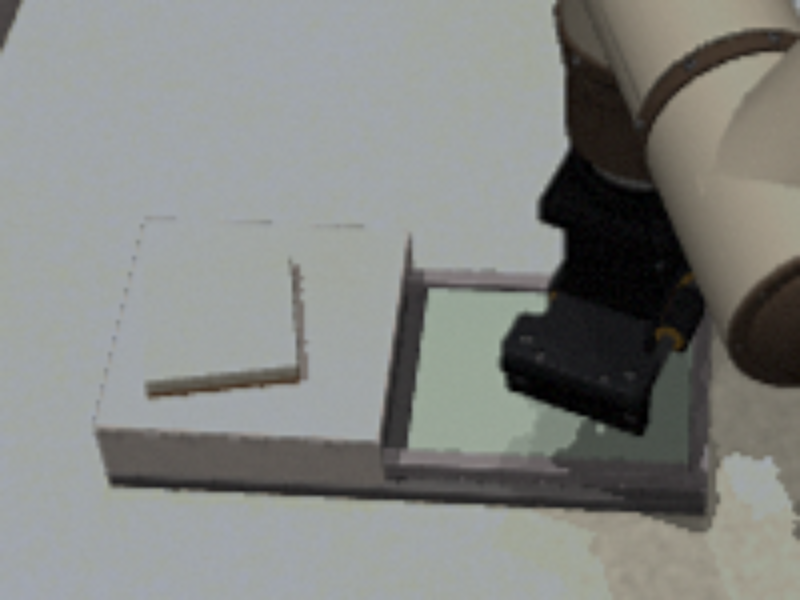

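The slab front now meets the stop at crop x≈692, and a dark gap shows its rear edge clear of the hood at crop x 385–425. I'll lift straight up and check.

Emit:
{"fn": "jog_arm", "kwargs": {
  "moves": [
    [1,0,0,-0.003,0,0,0],
    [1,0,0,-0.008,0,0,0],
    [1,0,0,-0.018,0,0,0],
    [1,0,0,-0.035,0,0,0],
    [1,0,0,-0.06,0,0,0],
    [1,0,0,-0.085,0,0,0],
    [1,0,0,-0.11,0,0,0],
    [1,0,0,-0.135,0,0,0],
    [1,0,0,-0.15,0,0,0],
    [1,0,0,-0.155,0,0,0]
  ]
}}

```text
time_s: 7.27
tcp_pos: [0.5158, 0.039, 0.1779]
ee_rot: [[0.956, -0.292, 0.005], [-0.292, -0.956, 0.001], [0.004, -0.003, -1.0]]
wrist_force: [-0.2, -0.7, 0.6]
gripper_width: 0.004
```

Emit:
{"fn": "jog_arm", "kwargs": {
  "moves": [
    [-1,0.003,-0.013,0,0,0,0],
    [-1,0.008,-0.034,0,0,0,0],
    [-1,0.015,-0.064,0,0,0,0],
    [-1,0.022,-0.094,0,0,0,0],
    [-1,0.029,-0.124,0,0,0,0],
    [-1,0.036,-0.154,0,0,0,0],
    [-1,0.043,-0.184,0,0,0,0],
    [-1,0.049,-0.21,0,0,0,0],
    [-1,0.05,-0.213,0,0,0,0],
    [-1,0.05,-0.213,0,0,0,0]
  ]
}}

```text
time_s: 8.1
tcp_pos: [0.6245, 0.2294, 0.1716]
ee_rot: [[0.957, -0.291, -0.004], [-0.291, -0.957, -0.002], [-0.003, 0.003, -1.0]]
wrist_force: [-0.0, -0.7, -0.1]
gripper_width: 0.677
```

Run:
```python
from h import *
x=sense();print(x["tcp_pos"],x["wrist_force"],x["time_s"],x["joints"])
s=cam("side");t=cam("top")
cv2.imwrite("pics/side5.png",s["bgr"]);cv2.imwrite("pics/side5c.png",cv2.resize(s["bgr"][215:305,205:385],None,fx=4,fy=4,interpolation=cv2.INTER_CUBIC))
cv2.imwrite("pics/top5c.png",cv2.resize(t["bgr"][125:280,265:355],None,fx=3.8,fy=3.8,interpolation=cv2.INTER_CUBIC))
```

```text
[0.62452922 0.22940958 0.17163015] [-0.04435727 -0.7023146  -0.07072991] 8.1 [ 3.40535710e+01  2.81020482e+01  2.73059672e+00 -3.15667238e-02
 -6.48675263e+01  3.90454805e+01]
```

View pics/side5.png

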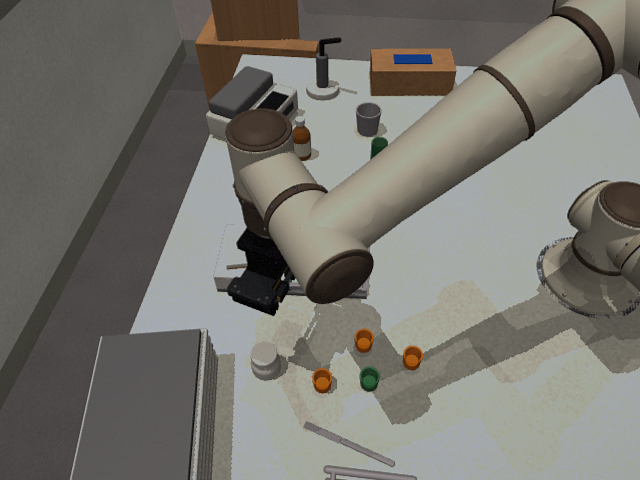

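View pics/side5c.png

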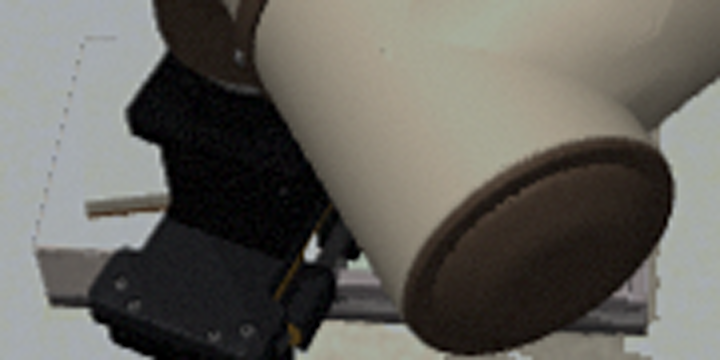

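View pics/top5c.png

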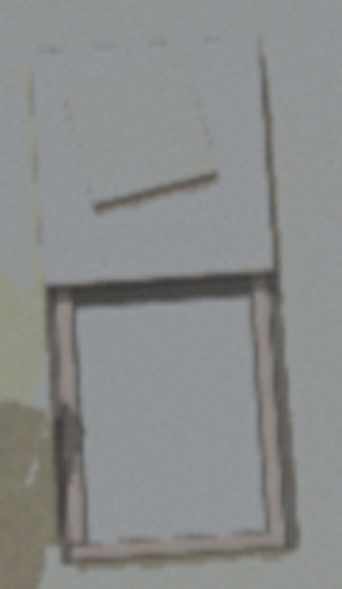

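The slab sits against the stop with only a thin line left at (70–280, ~540) in the top crop, and its rear is clear of the hood. My last shift had a sign slip in x: the gripper is near (260,285) in the side view, still high and touching nothing. I'll correct it, moving to above the dish.

Emit:
{"fn": "jog_arm", "kwargs": {
  "moves": [
    [-1,-0.012,-0.001,0,0,0,0],
    [-1,-0.034,-0.004,0,0,0,0],
    [-1,-0.064,-0.007,0,0,0,0],
    [-1,-0.094,-0.011,0,0,0,0],
    [-1,-0.124,-0.014,0,0,0,0],
    [-1,-0.15,-0.017,0,0,0,0],
    [-1,-0.17,-0.02,0.01,0,0,0],
    [-1,-0.181,-0.021,0.025,0,0,0],
    [-1,-0.181,-0.021,0.04,0,0,0],
    [-1,-0.181,-0.021,0.045,0,0,0]
  ]
}}

```text
time_s: 9.03
tcp_pos: [0.4554, 0.2993, 0.1282]
ee_rot: [[0.956, -0.292, -0.003], [-0.292, -0.956, -0.002], [-0.002, 0.003, -1.0]]
wrist_force: [0.9, -0.6, -0.4]
gripper_width: 1.002
```

Emit:
{"fn": "jog_arm", "kwargs": {
  "moves": [
    [-1,0,0,0,0,0,0],
    [-1,0,0,0,0,0,0],
    [-1,0,0,0,0,0,0],
    [-1,0,0,0,0,0,0],
    [-1,0,0,0,0,0,0],
    [-1,0,0,0,0,0,0],
    [-1,0,0,0,0,0,0],
    [-1,0,0,0,0,0,0],
    [-1,0,0,0,0,0,0],
    [-1,0,0,0,0,0,0]
  ]
}}

```text
time_s: 9.87
tcp_pos: [0.458, 0.3009, 0.1296]
ee_rot: [[0.956, -0.292, 0.0], [-0.292, -0.956, -0.0], [0.0, 0.0, -1.0]]
wrist_force: [-0.0, 0.4, -0.0]
gripper_width: 0.998
```

Run:
```python
from h import *
x=sense();print(x["tcp_pos"],x["wrist_force"],x["time_s"],x["joints"],x["gripper_width"])
s=cam("side");t=cam("top")
cv2.imwrite("pics/side6.png",cv2.resize(s["bgr"][250:420,260:460],None,fx=4,fy=3.5));cv2.imwrite("pics/top6.png",cv2.resize(t["bgr"][200:350,120:320],None,fx=4,fy=4))
U=lambda x,y:(265+(x+.5)/3.8-.5,125+(y+.5)/3.8-.5)
P=[onz(t,*U(*q),.022) for q in((80,545),(266,535),(252,293),(77,305))]
for p in P: print(p.round(4))
print("ctr",np.mean(P,0))
T=np.array(t["world_from_camera"])
for q in ((195.8,245.2),(234.6,274.4),(223,314.1)): print(onz(t,*q,.03).round(3))
```

```text
[0.45801743 0.30089157 0.12955806] [-0.03558069  0.37538551 -0.03644157] 9.8667 [ 5.02575554e+01  1.96038592e+01 -1.78901869e+01  2.42245209e-03
 -5.25075426e+01  2.27363897e+01] 0.9977782070811365
[0.4852 0.0992 0.022 ]
[ 0.4898 -0.0175  0.022 ]
[ 0.6434 -0.0111  0.022 ]
[0.6376 0.1    0.022 ]
ctr [0.5640048  0.04264334 0.022     ]
[0.542 0.313 0.03 ]
[0.471 0.22  0.03 ]
[0.379 0.247 0.03 ]
```

View pics/side6.png

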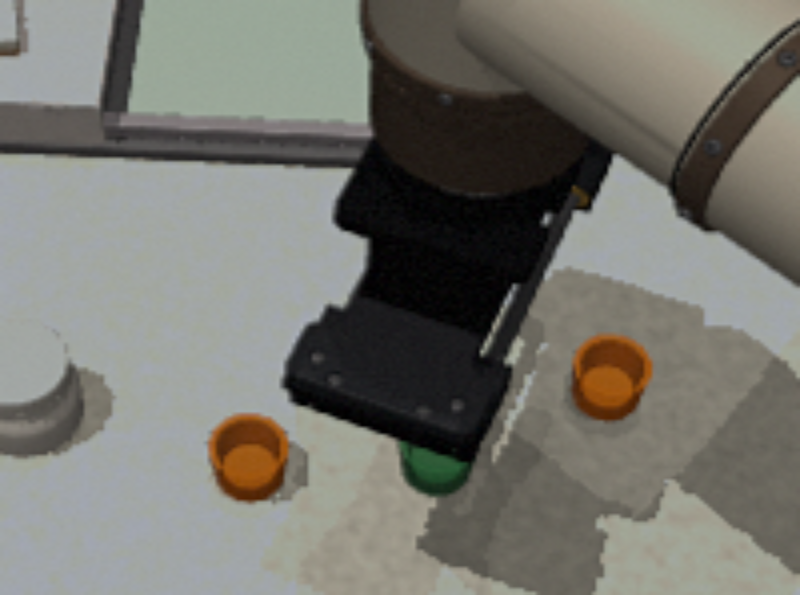

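View pics/top6.png

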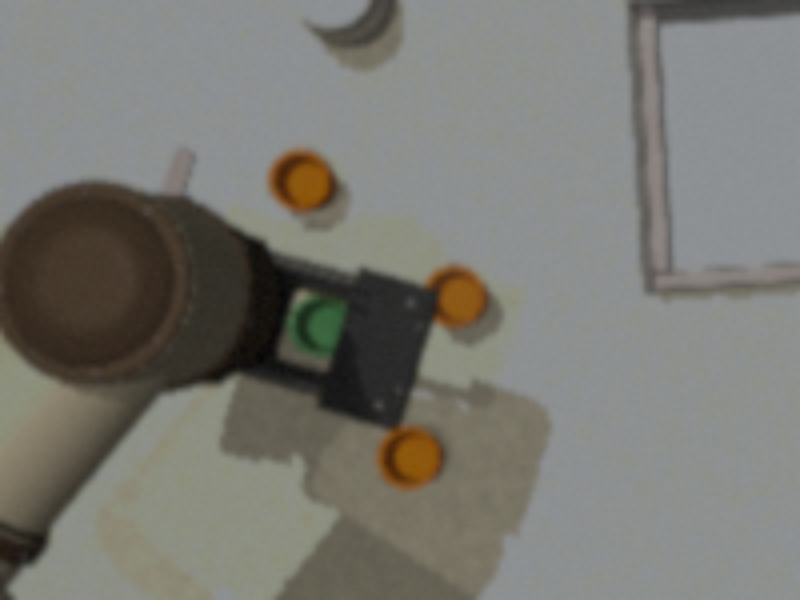

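The dish sits between the open jaws (top crop (320,325), side crop (435,465)), and the oranges are outside the finger path. Now I'll descend and close.

Emit:
{"fn": "jog_arm", "kwargs": {
  "moves": [
    [-1,0,0,0.01,0,0,0],
    [-1,0,0,0.028,0,0,0],
    [-1,0,0,0.048,0,0,0],
    [-1,0,0,0.068,0,0,0],
    [-1,0,0,0.085,0,0,0],
    [-1,0,0,0.1,0,0,0],
    [-1,0,0,0.112,0,0,0],
    [-1,0,0,0.12,0,0,0],
    [-1,0,0,0.12,0,0,0],
    [-1,0,0,0.12,0,0,0]
  ]
}}

```text
time_s: 10.8
tcp_pos: [0.4579, 0.3008, 0.0091]
ee_rot: [[0.956, -0.292, -0.001], [-0.292, -0.956, -0.001], [-0.0, 0.001, -1.0]]
wrist_force: [0.1, -0.1, 0.3]
gripper_width: 0.998
```

Emit:
{"fn": "jog_arm", "kwargs": {
  "moves": [
    [0.1,0,0,0,0,0,0],
    [0.2,0,0,0,0,0,0],
    [0.3,0,0,0,0,0,0],
    [1,0,0,0,0,0,0],
    [1,0,0,0,0,0,0],
    [1,0,0,0,0,0,0],
    [1,0,0,0,0,0,0],
    [1,0,0,0,0,0,0],
    [1,0,0,0,0,0,0],
    [1,0,0,0,0,0,0]
  ]
}}

```text
time_s: 11.63
tcp_pos: [0.4583, 0.3012, 0.0097]
ee_rot: [[0.956, -0.292, 0.001], [-0.292, -0.956, 0.001], [0.0, -0.001, -1.0]]
wrist_force: [0.5, 1.0, -0.1]
gripper_width: 0.4
```

Emit:
{"fn": "jog_arm", "kwargs": {
  "moves": [
    [1,0,0,0,0,0,0],
    [1,0,0,0,0,0,0],
    [1,0,0,0,0,0,0],
    [1,0,0,-0.003,0,0,0],
    [1,0,0,-0.01,0,0,0],
    [1,0,0,-0.025,0,0,0],
    [1,0,0,-0.045,0,0,0],
    [1,0,0,-0.065,0,0,0],
    [1,0,0,-0.08,0,0,0],
    [1,0,0,-0.085,0,0,0]
  ]
}}

```text
time_s: 12.47
tcp_pos: [0.4589, 0.3016, 0.0975]
ee_rot: [[0.956, -0.292, 0.003], [-0.292, -0.956, 0.003], [0.002, -0.004, -1.0]]
wrist_force: [-1.1, 0.7, -1.0]
gripper_width: 0.401
```

Run:
```python
from h import *
x=sense();print(x["tcp_pos"],x["wrist_force"],x["time_s"],x["gripper_width"])
s=cam("side");t=cam("top")
cv2.imwrite("pics/side7.png",cv2.resize(s["bgr"][250:420,260:460],None,fx=4,fy=3.5));cv2.imwrite("pics/top7.png",cv2.resize(t["bgr"][200:350,120:320],None,fx=4,fy=4))
```

```text
[0.45890823 0.30164814 0.09746766] [-1.10693409  0.66002067 -1.00083161] 12.4667 0.4006451012157987
```

View pics/side7.png

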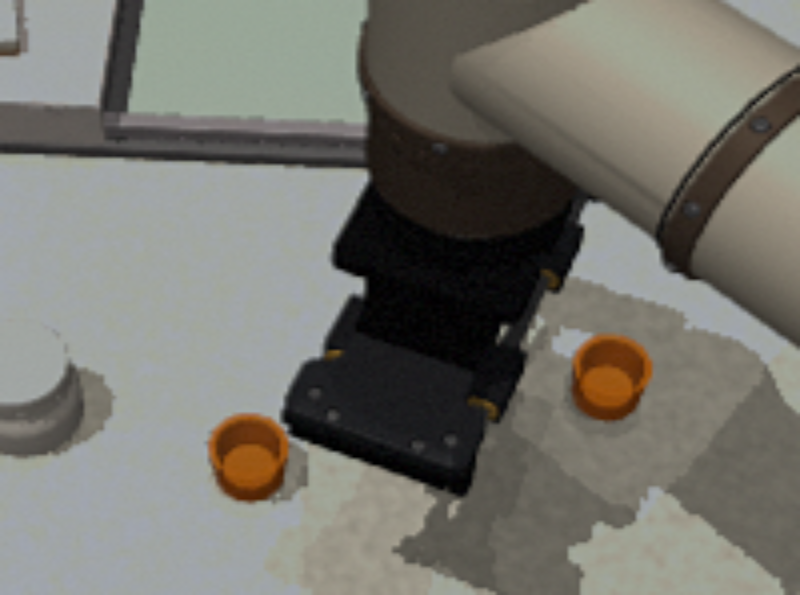

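View pics/top7.png

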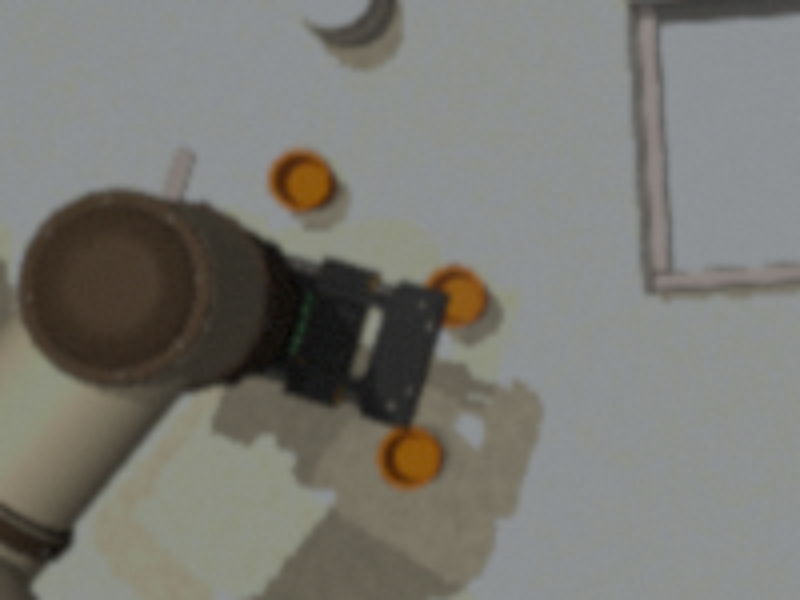

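The dish is held: the opening is 0.40 ≈ 35 mm, green shows between the jaws at top crop (300,325), and its place on the table is empty. I'll carry it to the slab centre.

Emit:
{"fn": "jog_arm", "kwargs": {
  "moves": [
    [1,0.006,0.007,0,0,0,0],
    [1,0.019,0.023,0,0,0,0],
    [1,0.038,0.046,0,0,0,0],
    [1,0.06,0.073,0,0,0,0],
    [1,0.082,0.1,0,0,0,0],
    [1,0.104,0.127,0,0,0,0],
    [1,0.126,0.154,0,0,0,0],
    [1,0.146,0.179,0,0,0,0],
    [1,0.162,0.199,0,0,0,0],
    [1,0.172,0.211,0,0,0,0]
  ]
}}

```text
time_s: 13.4
tcp_pos: [0.5601, 0.0453, 0.0927]
ee_rot: [[0.955, -0.295, -0.004], [-0.295, -0.955, -0.001], [-0.003, 0.002, -1.0]]
wrist_force: [-0.6, -0.3, -0.2]
gripper_width: 0.401
```

Emit:
{"fn": "jog_arm", "kwargs": {
  "moves": [
    [1,0.004,0.005,0,0,0,0],
    [1,0.004,0.005,0,0,0,0],
    [1,0.004,0.005,0.004,0,0,0],
    [1,0.004,0.005,0.012,0,0,0],
    [1,0.004,0.005,0.022,0,0,0],
    [1,0.004,0.005,0.032,0,0,0],
    [1,0.004,0.005,0.04,0,0,0],
    [1,0.004,0.005,0.045,0,0,0],
    [1,0.004,0.005,0.045,0,0,0],
    [1,0.004,0.005,0.045,0,0,0]
  ]
}}

```text
time_s: 14.23
tcp_pos: [0.563, 0.043, 0.0491]
ee_rot: [[0.956, -0.292, -0.001], [-0.292, -0.956, -0.0], [-0.001, 0.001, -1.0]]
wrist_force: [-0.4, -0.5, -0.6]
gripper_width: 0.401
```

Run:
```python
from h import *
x=sense();print(x["tcp_pos"],x["wrist_force"],x["time_s"],x["gripper_width"])
s=cam("side");t=cam("top")
cv2.imwrite("pics/side8.png",cv2.resize(s["bgr"][170:320,190:390],None,fx=4,fy=4));cv2.imwrite("pics/top8.png",cv2.resize(t["bgr"][130:280,220:420],None,fx=4,fy=4))
```

```text
[0.56301004 0.04296826 0.04910405] [-0.44844433 -0.5444895  -0.61450687] 14.2333 0.4007539239398286
```

View pics/side8.png

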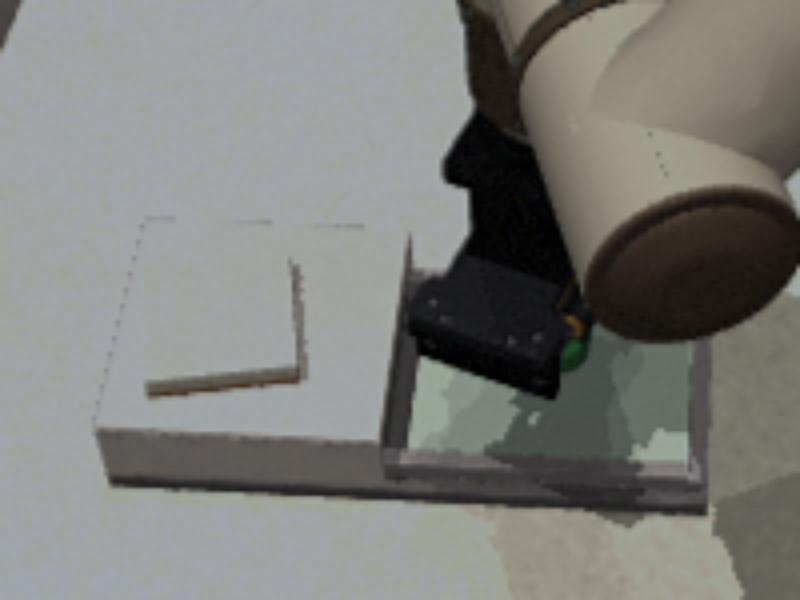

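View pics/top8.png

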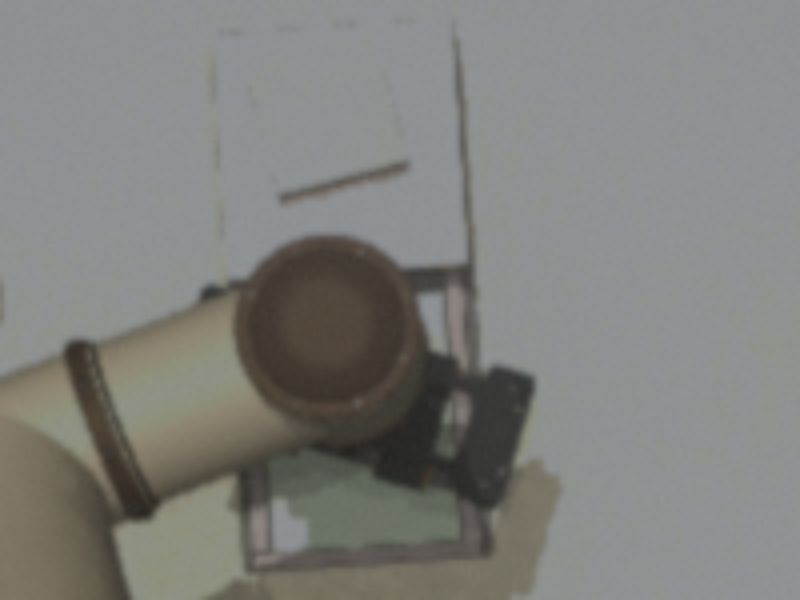

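The dish (green at side crop (575,350)) hangs over the slab with the gripper clear of the hood. I'll lower it slowly.

Emit:
{"fn": "jog_arm", "kwargs": {
  "moves": [
    [1,0,0,0.003,0,0,0],
    [1,0,0,0.006,0,0,0],
    [1,0,0,0.009,0,0,0],
    [1,0,0,0.011,0,0,0],
    [1,0,0,0.013,0,0,0],
    [1,0,0,0.014,0,0,0],
    [1,0,0,0.015,0,0,0],
    [1,0,0,0.016,0,0,0],
    [1,0,0,0.016,0,0,0],
    [1,0,0,0.016,0,0,0]
  ]
}}

```text
time_s: 15.17
tcp_pos: [0.5632, 0.0429, 0.0335]
ee_rot: [[0.956, -0.292, 0.0], [-0.292, -0.956, 0.0], [0.0, -0.0, -1.0]]
wrist_force: [-0.1, 0.1, -1.0]
gripper_width: 0.402
```

Emit:
{"fn": "jog_arm", "kwargs": {
  "moves": [
    [1,0,0,0.0003,0,0,0],
    [1,0,0,0.0006,0,0,0],
    [1,0,0,0.0009,0,0,0],
    [1,0,0,0.0012,0,0,0],
    [1,0,0,0.0015,0,0,0],
    [1,0,0,0.0015,0,0,0],
    [1,0,0,0.0015,0,0,0],
    [1,0,0,0.0015,0,0,0],
    [1,0,0,0.0015,0,0,0],
    [1,0,0,0.0015,0,0,0]
  ]
}}

```text
time_s: 16.0
tcp_pos: [0.5631, 0.0428, 0.0321]
ee_rot: [[0.956, -0.293, -0.0], [-0.293, -0.956, -0.0], [-0.0, 0.0, -1.0]]
wrist_force: [-0.3, -0.2, -0.6]
gripper_width: 0.401
```

Emit:
{"fn": "jog_arm", "kwargs": {
  "moves": [
    [1,0,0,0.0002,0,0,0],
    [1,0,0,0.0004,0,0,0],
    [1,0,0,0.0006,0,0,0],
    [1,0,0,0.0008,0,0,0],
    [1,0,0,0.001,0,0,0],
    [1,0,0,0.001,0,0,0],
    [1,0,0,0.001,0,0,0],
    [1,0,0,0.001,0,0,0],
    [1,0,0,0.001,0,0,0],
    [1,0,0,0.001,0,0,0]
  ]
}}

```text
time_s: 16.83
tcp_pos: [0.5633, 0.0429, 0.0316]
ee_rot: [[0.956, -0.292, 0.001], [-0.292, -0.956, -0.0], [0.001, -0.0, -1.0]]
wrist_force: [-2.1, -0.1, 5.8]
gripper_width: 0.4
```

Contact: 5.8 N at TCP z 0.0316. I'll open, then retreat straight up.

Emit:
{"fn": "jog_arm", "kwargs": {
  "moves": [
    [0.15,0,0,0,0,0,0],
    [0.1,0,0,0,0,0,0],
    [0,0,0,0,0,0,0],
    [-0.1,0,0,0,0,0,0],
    [-0.3,0,0,0,0,0,0],
    [-0.4,0,0,0,0,0,0],
    [-0.4,0,0,0,0,0,0],
    [-0.4,0,0,0,0,0,0],
    [-0.4,0,0,0,0,0,0],
    [-0.4,0,0,0,0,0,0]
  ]
}}

```text
time_s: 17.67
tcp_pos: [0.5631, 0.0429, 0.031]
ee_rot: [[0.956, -0.292, 0.0], [-0.292, -0.956, 0.0], [0.0, -0.0, -1.0]]
wrist_force: [-0.1, 0.8, 1.3]
gripper_width: 0.697
```

Emit:
{"fn": "jog_arm", "kwargs": {
  "moves": [
    [-0.4,0,0,-0.003,0,0,0],
    [-0.4,0,0,-0.01,0,0,0],
    [-0.4,0,0,-0.022,0,0,0],
    [-0.4,0,0,-0.04,0,0,0],
    [-0.4,0,0,-0.06,0,0,0],
    [-0.4,0,0,-0.085,0,0,0],
    [-0.4,0,0,-0.11,0,0,0],
    [-0.4,0,0,-0.135,0,0,0],
    [-0.4,0,0,-0.155,0,0,0],
    [-0.4,0,0,-0.165,0,0,0]
  ]
}}

```text
time_s: 18.5
tcp_pos: [0.5645, 0.0431, 0.2]
ee_rot: [[0.956, -0.292, 0.006], [-0.292, -0.956, 0.001], [0.005, -0.003, -1.0]]
wrist_force: [0.4, -0.0, -0.9]
gripper_width: 0.702
```

Emit:
{"fn": "jog_arm", "kwargs": {
  "moves": [
    [-0.4,-0.01,-0.01,0,0,0,0],
    [-0.4,-0.03,-0.03,0,0,0,0],
    [-0.4,-0.055,-0.055,0,0,0,0],
    [-0.4,-0.08,-0.08,0,0,0,0],
    [-0.4,-0.105,-0.105,0,0,0,0],
    [-0.4,-0.13,-0.13,0,0,0,0],
    [-0.4,-0.15,-0.15,0,0,0,0],
    [-0.4,-0.17,-0.17,0,0,0,0],
    [-0.4,-0.18,-0.18,0,0,0,0],
    [-0.4,-0.185,-0.185,0,0,0,0]
  ]
}}

```text
time_s: 19.33
tcp_pos: [0.4391, 0.2754, 0.1959]
ee_rot: [[0.957, -0.29, -0.0], [-0.29, -0.957, -0.0], [-0.0, 0.0, -1.0]]
wrist_force: [0.1, 0.4, -0.5]
gripper_width: 0.701
```

Run:
```python
from h import *
x=sense();print(x["tcp_pos"],x["wrist_force"],x["time_s"],x["gripper_width"])
s=cam("side");t=cam("top")
cv2.imwrite("pics/side9.png",s["bgr"]);cv2.imwrite("pics/side9c.png",cv2.resize(s["bgr"][215:305,205:385],None,fx=4,fy=4,interpolation=cv2.INTER_CUBIC))
cv2.imwrite("pics/top9c.png",cv2.resize(t["bgr"][125:280,265:355],None,fx=3.8,fy=3.8,interpolation=cv2.INTER_CUBIC));cv2.imwrite("pics/top9.png",t["bgr"])
```

```text
[0.43912674 0.2753869  0.19589275] [ 0.11262129  0.36185612 -0.532079  ] 19.3333 0.7013138464675733
```

View pics/side9.png

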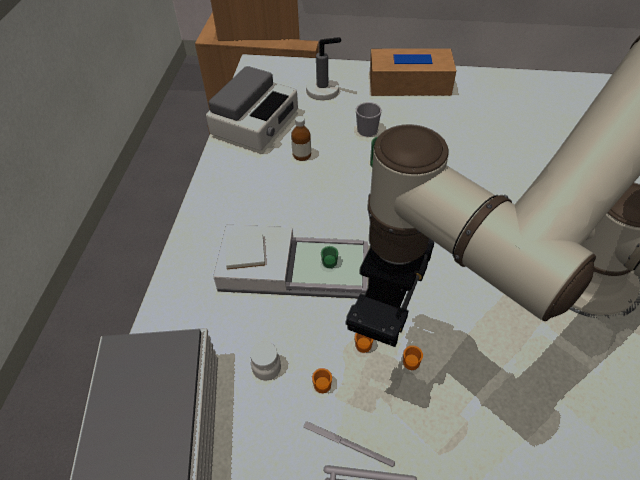

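View pics/side9c.png

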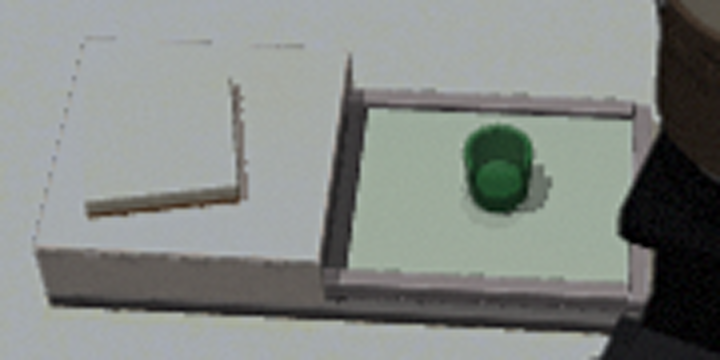

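View pics/top9c.png

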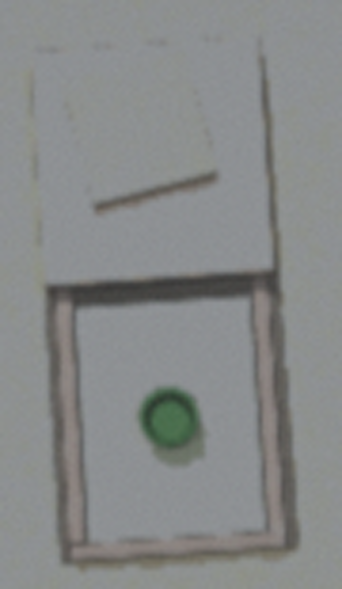

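The dish stands upright in the slab's middle: top crop (170,420) against a slab centre of about (171,420), with the look-alikes untouched. I'll quantify the slab–stop contact and the centring.

Run:
```python
from h import *
s=cam("side");t=cam("top")
g=t["bgr"].sum(2)/3
for x in (292,300,310,320,328):
    print("top col",x,g[255:275,x].round().astype(int))
g2=s["bgr"].sum(2)/3
for y in(252,):
    print("side row",y,s["bgr"][y,352:375].tolist())
h=cv2.cvtColor(t["bgr"],cv2.COLOR_BGR2HSV);m=cv2.inRange(h[125:280,265:355],(55,90,30),(90,255,255));k,l,st,ce=cv2.connectedComponentsWithStats(m);i=1+np.argmax(st[1:,4]);ct=ce[i]+[265,125];print(ct,st[i],onz(t,*ct,.045))
h=cv2.cvtColor(s["bgr"],cv2.COLOR_BGR2HSV);m=cv2.inRange(h[230:285,300:365],(55,90,20),(90,255,255));k,l,st,ce=cv2.connectedComponentsWithStats(m);i=1+np.argmax(st[1:,4]);cs=ce[i]+[300,230];print(cs,st[i],tri(s,cs,t,ct))
S=lambda x,y:(205+(x+.5)/4-.5,215+(y+.5)/4-.5)
P=[onz(s,*S(*q),.022) for q in((367,108),(633,110),(630,283),(347,275))]
for p in P:print(p.round(4))
print(onz(s,*S(499,152),.058).round(4), onz(s,*S(497,188),.026).round(4))
cv2.imwrite("pics/top10.png",cv2.resize(t["bgr"][250:280,275:350],None,fx=10,fy=10,interpolation=cv2.INTER_NEAREST))
```

```text
top col 292 [146 144 144 144 144 143 145 144 145 146 145 143 140 135 130 129 111  94
 109 125]
top col 300 [145 144 146 144 145 147 145 144 147 145 143 127 114 127 131 119 101 101
 120 139]
top col 310 [145 147 144 144 145 145 143 146 145 143 143 137 136 132 129 116 103 114
 126 143]
top col 320 [145 145 143 144 145 146 143 144 145 142 134 122 129 128 113  96 106 128
 140 143]
top col 328 [144 145 146 144 145 145 146 145 144 133 122 129 132 125 113 104 120 136
 143 143]
side row 252 [[155, 169, 155], [155, 170, 157], [156, 170, 157], [154, 169, 155], [155, 170, 156], [154, 169, 155], [155, 169, 156], [155, 170, 157], [158, 173, 159], [155, 170, 156], [165, 175, 162], [100, 101, 102], [119, 116, 124], [129, 127, 134], [75, 73, 77], [20, 16, 19], [9, 6, 7], [8, 6, 11], [10, 6, 11], [9, 11, 8], [6, 8, 4], [5, 3, 7], [0, 0, 3]]
[307. 240.] [ 42 115   1   1   1] [0.54923095 0.04667124 0.045     ]
[329.31672598 256.46619217] [ 21  17  17  21 281] (array([0.55598938, 0.04652573, 0.04761379]), np.float64(0.013991148614406448))
[ 0.6444 -0.0081  0.022 ]
[ 0.495  -0.0229  0.022 ]
[0.4878 0.0954 0.022 ]
[0.6373 0.1067 0.022 ]
[0.5631 0.0436 0.058 ] [0.5645 0.0434 0.026 ]
```

View pics/top10.png

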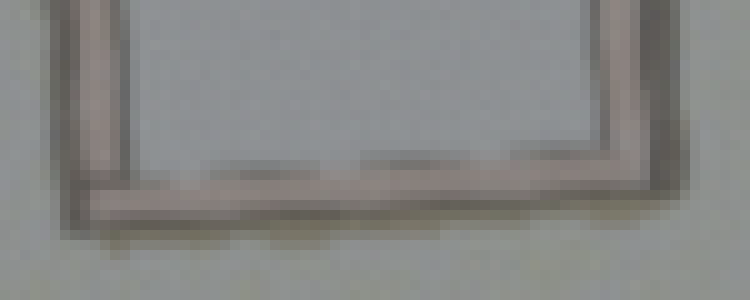

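Run:
```python
from h import *
x=sense();print(x["tcp_pos"],x["wrist_force"],x["time_s"],abs(x["joint_velocities"]).max())
print(finish_job())
```

```text
[0.44038468 0.27323842 0.19588212] [-0.51886067 -0.1844929   0.17546401] 19.5333 0.8250798581819451
the job is handed in; nothing more can be done
None
```

The slab is drawn out against the front stop, the green dish stands upright in the middle of it, and the job was handed in at about 19.5 s.

**Slab:** I pressed it with the shut fingers at about 6–9 N and pulled until they slipped. The fingers moved about 84 mm for about 78 mm of slab travel, and the sideways force rose, as it should at the stop. Both pictures show the front edge at the stop bar and the rear edge clear of the hood. A faint broken line under one pixel wide remains at the stop in the top view. I took it as an edge effect, not a gap.

**Dish:** I gripped it across its diameter and lowered it until I read 5.8 N of contact. I then opened the fingers and backed off straight up. It is centred to about 1–2 mm, at roughly (0.564, 0.043) against a measured slab centre of (0.564, 0.043).

**Other objects:** The other things look unmoved, though the arm hid most of the tall green jar in the last side picture. The gripper finished about 0.2 m up, touching nothing.

**Slips and failed checks:**
- One transfer move had a sign error. It happened in free air, touched nothing and was corrected.
- My last automatic green mask in the top view caught a single stray pixel, so that one two-view fix was useless. The centring figure comes from positions read off the enlarged side picture, and the top picture agrees.

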